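Squeeze a glued heat-sink with the air clamp's hand valve

ROBOT

A 6-joint arm with a two-finger parallel gripper is mounted at the origin on the work surface. World frame = base frame: x ahead of the robot, y to its left, z up, the work surface at z = 0. Lengths are in m, angles in rad, forces in N, time in s.
With the tool pointing down it reaches from about 0.35 to 0.975 m from the base axis. Payload 7.1 kg.
Tool frame: the origin (TCP) lies midway between the tips of the shut fingers; the grasp point (between the pads) lies env.tcp_to_grasp behind it (env.tcp_to_grasp is the distance from the TCP to the grasp point, in m); z points along the fingers, y is the direction in which the jaws open and shut (so a half turn about z gives the same grasp; the last joint's range is limited). The gripper opens to 88 mm and grips with 3 to 60 N. Pads are 20 mm wide; open, the fingers measure 115 mm over their backs; the gripper's body (75 mm by 178 mm) begins 61 mm behind the grasp point.
Start: joints at [-1.133, 0.423, 1.63, -0, 1.089, -0.019], TCP at [0.276, -0.561, 0.223] pointing down, gripper open.
Joint ranges: [-3, 3], [-0.9, 2.11], [0.09, 2.58], [-1.31, 4.45], [0.11, 2.69], [-2.54, 2.54]. Speed limits (rad/s): [2.39, 2.39, 3.01, 3.14, 3.14, 3.14].

INTERFACE

Orientations are given as [roll, pitch, yaw] about the fixed x, y, z axes, in that order (R = Rz(yaw) Ry(pitch) Rx(roll)).
In Python, from workcell import sensors, imaging, env gives the robot as it stands. The module is installed in compiled form; this text tells all that it offers.
- The arm moves only by the shell command python3 -m handwheel 'ROWS' [FORCE]. ROWS is JSON, a list that holds one entry, the list of rows, each a list of 5 numbers: the shift along the tool's x, y, z in cm, then the turn about the tool's z in rad, then the gripper's target within -1 to 1 (fully open at 1, half-way at 0, shut at -1). In form: [[[x, y, z, turn, gripper], ...]]. A call has 1 to 12 rows; each row is the pose to reach, as a shift and turn from the pose commanded when the call began, along the tool's axes at that moment; what a row does not reach only later rows make up. A row lasts 1/12 s, in which the tool goes at most 41.7 mm and 7.16 degrees, less where a joint would pass 70% of its speed; a pose out of reach is approached as far as the arm can. A call with a gripper value outside its range is refused whole. The fingers move at their own pace and stop on an object; FORCE is the grip in N (left out, the last holds). Time passes only in rows, so rows that repeat a pose let the fingers close. It gives the time, the measured TCP pose, the force and the opening at its end, in the units of the state.
- sensors.read_state(): the state, without advancing time (a new reading comes with each control period).
- imaging.grab_frame(name): name is "scene" or "top"; returns a dict with "color" (420x560x3 uint8, red, green, blue), "camera_matrix" (3x3 intrinsics, pixels), "rvec" (rotation vector, rad) and "tvec" (3), from world to camera coordinates, as OpenCV has them. Camera axes: x right, y down, z forward; pixel columns grow to the right and rows downward; lengths in m; the calibration is good to about 2 mm. A picture is of the moment at which its call begins. There is no depth.
- env.close_job(): hands the job in, once; it reports no verdict.
The state is a dict: "clock": time; "qpos": joint angles; "qd": joint speeds; "effort": joint torques, N m; "tool_pos": TCP position; "tcp_rot": TCP orientation; "ft_force": force on the tool from outside, world axes, zero at the start; "torque": the same for the moment, N m; "width": finger opening in m.
Only numpy, scipy, OpenCV 4.12 (cv2) and the standard library are available. Lean on these libraries where they do the work, as an engineer would, in place of code of your own. Each camera call takes 0.05 s, during which the arm holds its last target.

TASK

The glued heat-sink in the bench air clamp needs a squeeze: of the two spring-centred valve levers, push the one with the ball top fully over towards the clamp, hold it there for three seconds, then let it go so that it springs back upright. Work the jaw only through the lever, never by pushing the jaw itself or swinging the ball lever the opposite way, and leave the lever with the crossbar alone.

Things in the scene. Friction and masses are not known exactly. Their poses are not given: they have to be found in the camera images.
- ball_lever (a joint): Angle of the ball-topped valve lever in rad: 0 upright (spring-centred), positive leaning towards the clamp, stops at +0.5 and -0.5. A steel rod 10 mm thick that hinges 100 mm below the centre of the ball, on a grey valve block 44 x 56 mm, 56 mm high above the table. The return spring is 1.6 Nm/rad (about 8 N at the ball when fully over), damped: let go, it is upright again in about a second. The clamp's jaw moves with it.
- ball (a point): Centre of the black ball, 34 mm across, on top of the ball lever; moves with the lever, 162 mm above the table when upright. With the lever upright the point's z is up and its +y points level along the push, towards the clamp; its x is the hinge line (the frame tilts with the lever). The ball lever and the crossbar lever stand 110 mm apart along x, in either order; nothing within 50 mm of the ball on its other sides stands higher than 65 mm above the table.
- bar_lever (a joint): Angle in rad of the other valve lever, 0 upright, range +-0.5, same valve, rod and spring, but topped by a black crossbar 56 mm long and 18 mm thick along its x axis, 158 mm above the table. Leave it alone.
- jaw: The air clamp's moving jaw, a steel block 90 x 14 mm, from 16 to 61 mm above the table, with a rubber face; its origin is at table height under its middle. Its +y axis is the push direction of the ball lever: it closes along +y by 65 mm per rad of that lever, over the 30 mm gap on to the finned heat-sink, and opens again as it recentres. It lies 170 mm along +y from the middle between the two valves. Do not push it.

How it is judged:
By the outcome, as a careful person would: the job done as asked, in the order asked, and still so for the second after the job is handed in, with the robot touching nothing.
It also fails if it takes over 35 s, if anything falls off the work surface, if the arm or the gripper's body presses on something with over 40 N, if the wrist force passes 120 N, or if a joint passes its speed limit or range.

## Working session

There is one attempt and no reset: what is moved stays moved. The work goes in short steps, Python scripts to look and compute and a shell command to move; the robot and the scene stay as the last step left them, time stands still between calls to the robot, and variables do not carry over. Pictures are saved under pics/ and viewed, and the job is handed in when it is done.

```bash
mkdir -p pics; cat > h.py <<'E'
import numpy as np, cv2
from workcell import sensors, imaging, env
def grab(n,f):
    d=imaging.grab_frame(n); cv2.imwrite('pics/'+f,d['color'][:,:,::-1]); 
    np.savez('pics/'+f+'.npz',K=d['camera_matrix'],r=d['rvec'],t=d['tvec']); return d
def tri(pts):
    A=[]
    for f,(u,v) in pts:
        c=np.load('pics/'+f+'.npz');P=c['K']@np.hstack([cv2.Rodrigues(c['r'])[0],c['t'].reshape(3,1)])
        A+= [u*P[2]-P[0],v*P[2]-P[1]]
    X=np.linalg.svd(np.array(A))[2][-1];X=X[:3]/X[3]
    for f,(u,v) in pts:
        c=np.load('pics/'+f+'.npz');p=cv2.projectPoints(X.reshape(1,3),c['r'],c['t'],c['K'],None)[0].ravel();print(f,'res',p-[u,v])
    return X
def proj(f,X):
    c=np.load('pics/'+f+'.npz');return cv2.projectPoints(np.array(X,float).reshape(-1,3),c['r'],c['t'],c['K'],None)[0].reshape(-1,2)
def atz(f,uv,z):
    c=np.load('pics/'+f+'.npz');R=cv2.Rodrigues(c['r'])[0];C=-R.T@c['t'].ravel()
    d=R.T@np.linalg.inv(c['K'])@np.array([*uv,1.]);return C+d*(z-C[2])/d[2]
E
python3 - <<'E'
from h import *
for n in('scene','top'): 
    d=grab(n,n+'1.png')
print(sensors.read_state(), env.tcp_to_grasp)
E
```

```text
{'clock': 0.1, 'qpos': array([-1.13298287e+00,  4.23782605e-01,  1.63060826e+00,  1.94501903e-05,
        1.08861871e+00, -1.90427236e-02]), 'qd': array([-0.00116751, -0.00171594, -0.00154319, -0.00107636, -0.00144076,
       -0.00015081]), 'effort': array([ 8.82968288e-05, -5.45614064e+01, -2.74323732e+01,  6.45070220e-02,
        1.88561023e-02, -7.31667569e-05]), 'tool_pos': array([ 0.27549292, -0.56043783,  0.22197017]), 'tcp_rot': array([-3.14017632e+00, -4.41970415e-05,  4.56847121e-01]), 'ft_force': array([-0.47756488,  0.31884441,  0.32022249]), 'torque': array([0.01957288, 0.05989435, 0.02982833]), 'width': 0.08734496522119263} 0.0187
```

View pics/scene1.png

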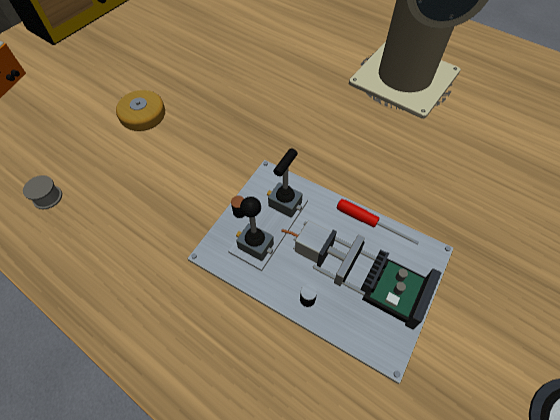

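View pics/top1.png

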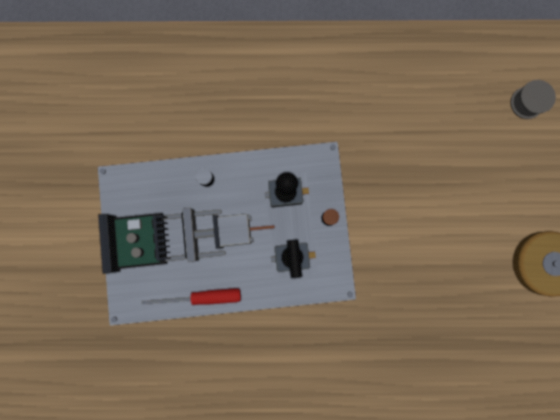

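```bash
python3 - <<'E'
import cv2
a=cv2.imread('pics/scene1.png')[130:290,180:380];b=cv2.imread('pics/top1.png')[150:310,160:360]
cv2.imwrite('pics/c1.png',cv2.resize(a,None,fx=3.75,fy=3.75,interpolation=2))
cv2.imwrite('pics/c2.png',cv2.resize(b,None,fx=3.75,fy=3.75,interpolation=2))
E
```

```text
(no output)
```

View pics/c1.png

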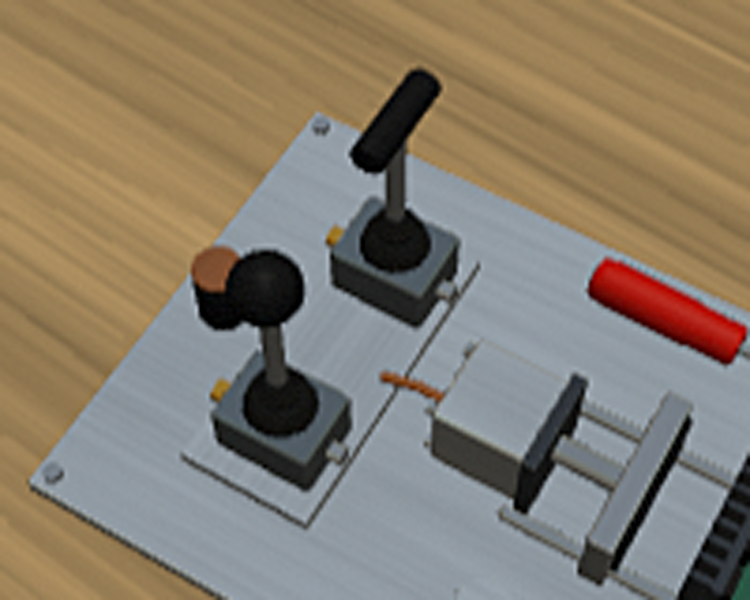

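View pics/c2.png

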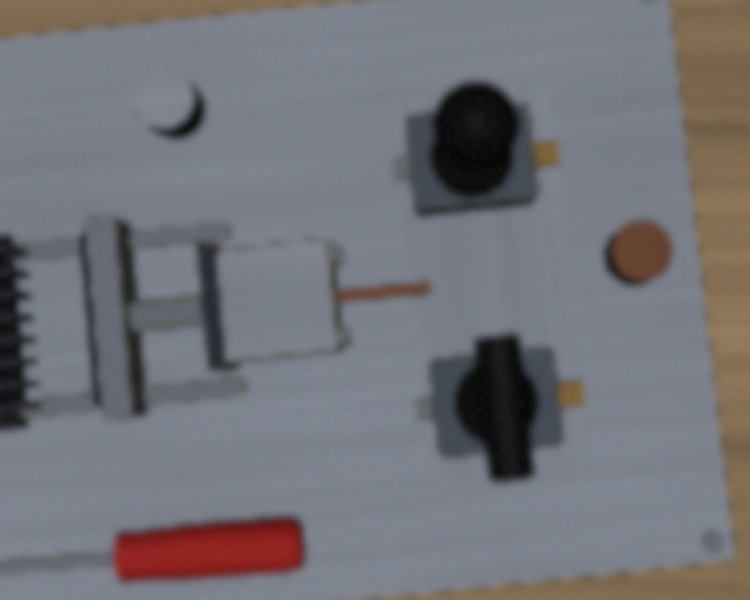

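The ball is at scene px (251,207) and top px (287,182.5). The crossbar is at scene (285.6,161.7) and top (294.4,258.3). The moving jaw is at about top (189,234) and lies on the left in the top view.

```bash
python3 - <<'E'
from h import *
S,T='scene1.png','top1.png'
b=tri([(S,(250.8,206.7)),(T,(286.8,182.4))]);c=tri([(S,(285.5,161.6)),(T,(294.3,258.2))])
print(b,c,np.linalg.norm((b-c)[:2]))
j=atz(T,(189.3,234),.061);m=(b+c)/2;print(j,j-m,np.linalg.norm((j-m)[:2]))
x=(b-c)[:2];x/=np.linalg.norm(x);print('hinge dir',x,'perp', [x[1],-x[0]], 'push est',(j-m)[:2]/np.linalg.norm((j-m)[:2]))
# plate corners
for uv in [(103,171),(333.5,147),(351,295),(114,319)]: print(atz(T,uv,0.01))
for n in (S,T):
    q=np.load('pics/'+n+'.npz'); R=cv2.Rodrigues(q['r'])[0]; print(n,-R.T@q['t'].ravel())
R=cv2.Rodrigues
from scipy.spatial.transform import Rotation as Ro
print(Ro.from_euler('xyz',sensors.read_state()['tcp_rot']).as_matrix())
E
```

```text
scene1.png res [0.0175523  0.00085693]
top1.png res [ 0.00990237 -0.00743741]
scene1.png res [0.24746938 0.00858969]
top1.png res [ 0.15663422 -0.10844367]
[ 0.62480682 -0.00146708  0.16359908] [ 0.51533851 -0.01211534  0.16035392] 0.10998499067342356
[0.55307227 0.15802382 0.061     ] [-0.0170004   0.16481503 -0.1009765 ] 0.1656894945447354
hinge dir [0.99530234 0.09681557] perp [np.float64(0.0968155708638458), np.float64(-0.9953023386078763)] push est [-0.10260395  0.99472229]
[0.66676294 0.32245153 0.01      ]
[ 0.70881071 -0.0878873   0.01      ]
[ 0.44813663 -0.11515297  0.01      ]
[0.40749924 0.29614393 0.01      ]
scene1.png [0.86016419 0.23515356 0.68858079]
top1.png [0.53068243 0.01219243 0.86279417]
[[ 8.97447755e-01  4.41120374e-01 -5.85109318e-04]
 [ 4.41120759e-01 -8.97446829e-01  1.29058093e-03]
 [ 4.41970415e-05 -1.41633283e-03 -9.99998996e-01]]
```

Ball height measures 164 mm and crossbar 160 mm, against 162 and 158 in the text. The spacing is 110.0 mm, and the push direction from the hinge line and from the jaw agrees (about [-0.1, 0.995]). The tool's path to the far side of the ball stays at z 0.22, above everything.

```bash
python3 -m handwheel '[[[2,-1,0,0.06,-1],[4,-2,0,0.12,-1],[7,-4,0,0.18,-1],[10,-5,0,0.24,-1],[13,-7,0,0.3,-1],[16,-9,0,0.357,-1],[19,-10,0,0.357,-1],[22,-12,0,0.357,-1],[25,-13.5,0,0.357,-1],[28,-15,0,0.357,-1],[30,-16,0,0.357,-1],[31,-16.5,0,0.357,-1]]]' 30
cat >> h.py <<'E'
from scipy.spatial.transform import Rotation as Ro
B=np.array([.6248,-.0015,.162]);p=np.array([-.0995,.995,0])
def rel(X):
    s=sensors.read_state();R=Ro.from_euler('xyz',s['tcp_rot']).as_matrix()
    return R.T@(np.array(X)-s['tool_pos'])*100, s
E
python3 - <<'E'
from h import *
X=B-.06*p;X[2]=.222
r,s=rel(X);print(r,s['tool_pos'],s['tcp_rot'],s['clock'],s['width'],s['ft_force'])
E
```

```text
clock: 1.1
tool_pos: [0.4823, -0.2738, 0.2224]
tcp_rot: [-3.141, 0.0, 0.102]
ft_force: [-0.7, 0.3, -0.3]
width: 0.0112
[ 16.93395341 -19.63561945   0.05415794] [ 0.48232564 -0.27379352  0.22244221] [-3.14098925e+00  1.12857973e-04  1.02100365e-01] 1.1 0.011179509266478857 [-0.66786224  0.3224709  -0.33652773]
```

```bash
python3 -m handwheel '[[[2,-2,0,0,-1],[4,-5,0,0,-1],[6,-8,0,0,-1],[9,-11,0,0,-1],[12,-14,0,0,-1],[14,-16,0,0,-1],[15.5,-18,0,0,-1],[16.5,-19,0,0,-1],[17,-19.5,0,0,-1],[17,-19.5,0,0,-1],[17,-19.5,0,0,-1]]]' 
python3 - <<'E'
from h import *
X=B-.06*p;X[2]=.128
r,s=rel(X);print(r,s['tool_pos'],s['ft_force'],s['width'])
for n in('scene','top'): grab(n,n+'2.png')
a=cv2.imread('pics/scene2.png')[80:290,160:440];b=cv2.imread('pics/top2.png')[100:310,160:440]
cv2.imwrite('pics/c3.png',cv2.resize(np.vstack([a,b]),None,fx=1.42,fy=1.42))
E
```

```text
clock: 2.02
tool_pos: [0.6302, -0.0661, 0.2224]
tcp_rot: [3.141, 0.001, 0.099]
ft_force: [-1.0, 0.3, 0.1]
width: 0.0006
[ 0.11066394 -0.48581906  9.43684777] [ 0.63023933 -0.06611164  0.22237071] [-0.9665119   0.27081187  0.0569855 ] 0.0006236863442898815
```

View pics/c3.png

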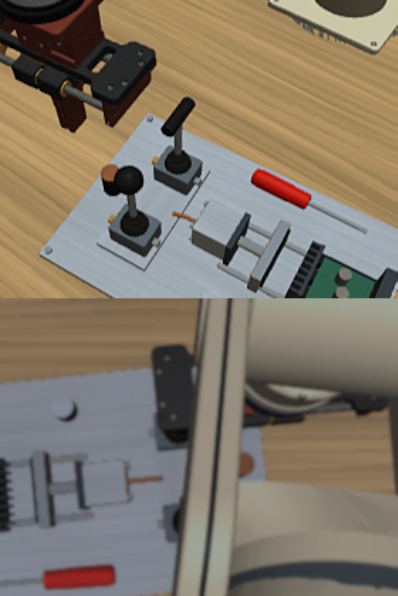

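```bash
python3 - <<'E'
from h import *
s=sensors.read_state();print(s['tool_pos'],s['width'],proj('scene2.png',[s['tool_pos']]),proj('top2.png',[s['tool_pos']]))
a=cv2.imread('pics/scene2.png')[60:240,140:340]
cv2.imwrite('pics/c4.png',cv2.resize(a,None,fx=3.3,fy=3.3,interpolation=2))
E
```

```text
[ 0.6300448  -0.06651002  0.22259045] 0.0005269034798606072 [[212.66159468 166.94342988]] [[336.49127482 172.44226752]]
```

View pics/c4.png

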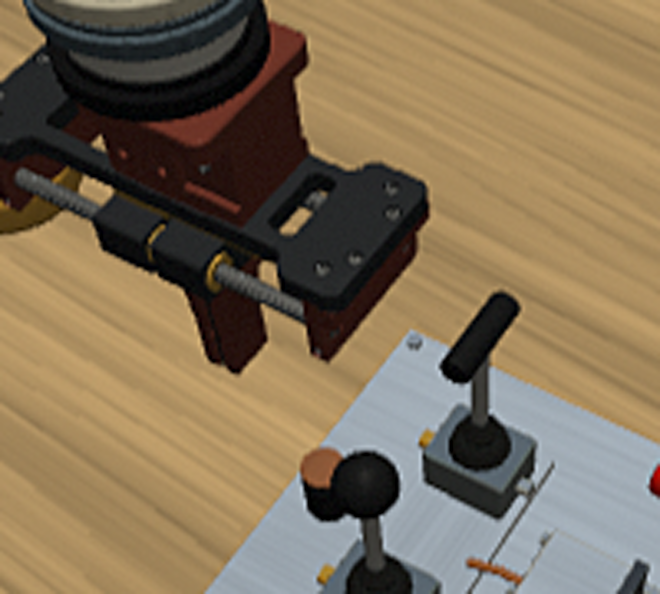

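```bash
python3 - <<'E'
from h import *
s=sensors.read_state()
for dx in(-.0375,.0375):
  X=s['tool_pos']+p*.089+dx*np.array([.995,.0995,0])+[0,0,.0797]
  print((proj('scene2.png',[X])-[140,60])*3.3)
E
```

```text
[[443.94192013 255.64820686]]
[[340.15136145 385.1868704 ]]
```

The fingertips are at about scene px (211,170), where the pose predicts them. The body's lower edge is at or above the height the text gives, so it will clear the ball when lowered.

```bash
python3 -m handwheel '[[[0.1,0,2,0,-1],[0.1,0,5,0,-1],[0.1,0,7.5,0,-1],[0.1,0,9,0,-1],[0.1,0,9.4,0,-1],[0.1,0,9.4,0,-1],[0.1,0,9.4,0,-1]]]' 
python3 - <<'E'
from h import *
r,s=rel(B+.0174*p);print(r,s['tool_pos'],s['tcp_rot'],s['ft_force'])
grab('scene','scene3.png')
a=cv2.imread('pics/scene3.png')[90:270,160:360]
cv2.imwrite('pics/c5.png',cv2.resize(a,None,fx=3.3,fy=3.3,interpolation=2))
E
```

```text
clock: 2.7
tool_pos: [0.6321, -0.0658, 0.1295]
tcp_rot: [3.141, -0.001, 0.099]
ft_force: [-0.4, -0.4, 0.4]
width: 0.0005
[-0.09434323 -8.20748343 -3.25107035] [ 0.63213962 -0.06577224  0.12950875] [ 3.14136556e+00 -8.47010886e-04  9.89001258e-02] [-0.41636219 -0.41549162  0.36641699]
```

View pics/c5.png

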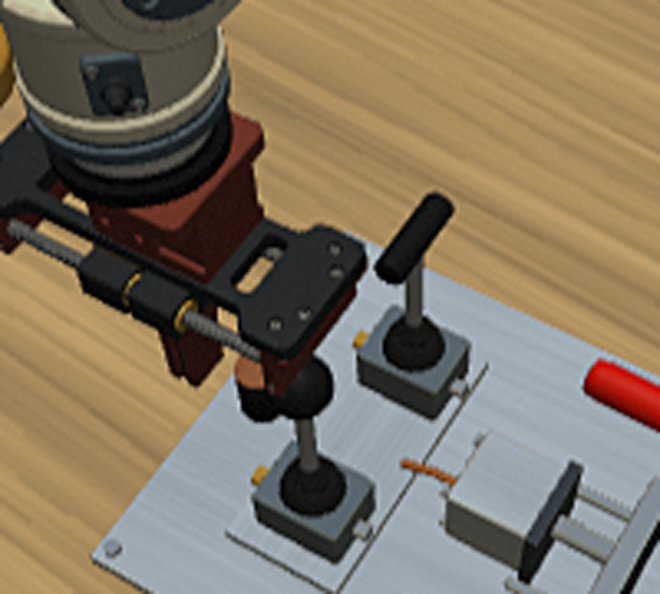

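The ball lever is upright and untouched, with the fingers behind it. Pushing to just short of the stop first.

```bash
python3 -m handwheel '[[[-0.1,-1,0,0,-1],[-0.1,-2,0,0,-1],[-0.1,-3,0,0,-1],[-0.1,-3.5,0,0,-1],[-0.1,-4,0,0,-1],[-0.1,-4.6,0,0,-1],[-0.1,-5.2,0,0,-1],[-0.1,-5.8,0,0,-1],[-0.1,-6.4,0,0,-1],[-0.1,-7,0,0,-1],[-0.1,-7.5,0,0,-1],[-0.1,-7.5,0,0,-1]]]' 
python3 - <<'E'
from h import *
r,s=rel(B+.0174*p);print(r,s['tool_pos'],s['tcp_rot'],s['ft_force'],s['ft_force']@p)
grab('scene','scene4.png')
a=cv2.imread('pics/scene4.png')[110:290,200:400]
cv2.imwrite('pics/c6.png',cv2.resize(a,None,fx=3.3,fy=3.3,interpolation=2))
E
```

```text
clock: 3.75
tool_pos: [0.6231, 0.0097, 0.1279]
tcp_rot: [3.141, 0.001, 0.1]
ft_force: [1.3, -6.9, -2.3]
width: 0.0005
[ 0.05508619 -0.60909588 -3.40725758] [0.62311153 0.0096639  0.12793344] [3.14066818e+00 6.63184626e-04 1.00356938e-01] [ 1.30131467 -6.86886121 -2.25210088] -6.963997709952147
```

View pics/c6.png

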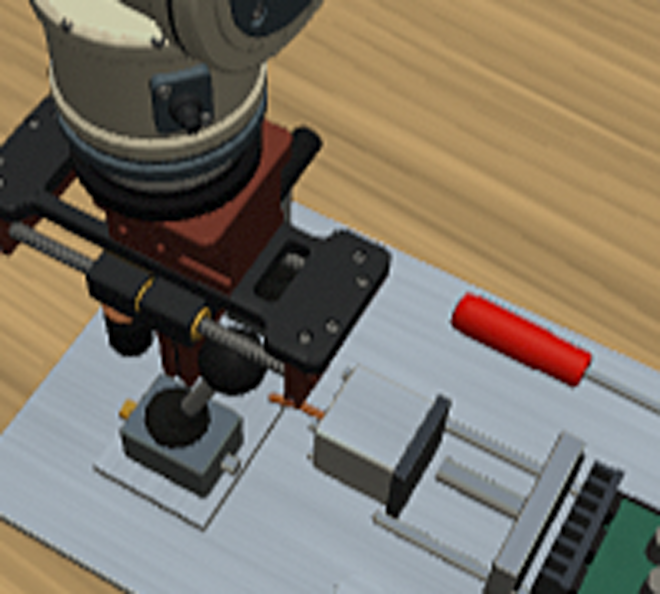

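The lever leans towards the clamp and the jaw has moved most of its gap. The push force is 7.0 N, consistent with about 0.44 rad. Now the last few mm, watching for the force jump at the stop.

```bash
for i in 1; do python3 -m handwheel '[[[0,-0.2,0,0,-1],[0,-0.4,0,0,-1],[0,-0.4,0,0,-1]]]';  done; python3 -m handwheel '[[[0,-0.2,0,0,-1],[0,-0.2,0,0,-1],[0,-0.2,0,0,-1]]]'; python3 -m handwheel '[[[0,-0.1,0,0,-1],[0,-0.1,0,0,-1],[0,-0.1,0,0,-1]]]'
```

```text
clock: 4.05
tool_pos: [0.6225, 0.0129, 0.1276]
tcp_rot: [3.14, 0.001, 0.1]
ft_force: [1.8, -8.0, -3.3]
width: 0.0006
clock: 4.3
tool_pos: [0.6222, 0.0146, 0.1275]
tcp_rot: [3.14, 0.002, 0.1]
ft_force: [0.9, -8.0, -4.6]
width: 0.0009
clock: 4.55
tool_pos: [0.6221, 0.0155, 0.1275]
tcp_rot: [3.14, 0.002, 0.1]
ft_force: [2.2, -8.3, -3.9]
width: 0.0004
```

```bash
python3 -m handwheel '[[[0,-0.1,0,0,-1],[0,-0.1,0,0,-1],[0,-0.1,0,0,-1]]]'; python3 -m handwheel '[[[0,-0.1,0,0,-1],[0,-0.1,0,0,-1],[0,-0.1,0,0,-1]]]'
```

```text
clock: 4.8
tool_pos: [0.6219, 0.0164, 0.1274]
tcp_rot: [3.14, 0.002, 0.1]
ft_force: [-0.2, -9.3, -5.0]
width: 0.0007
clock: 5.05
tool_pos: [0.6218, 0.0173, 0.1273]
tcp_rot: [3.14, 0.002, 0.1]
ft_force: [2.2, -9.1, -5.6]
width: 0.0005
```

```bash
python3 -m handwheel '[[[0,-0.1,0,0,-1],[0,-0.1,0,0,-1],[0,-0.1,0,0,-1]]]'; python3 -m handwheel '[[[0,-0.1,0,0,-1],[0,-0.1,0,0,-1],[0,-0.1,0,0,-1]]]'
python3 - <<'E'
from h import *
grab('scene','scene5.png')
a=cv2.imread('pics/scene5.png')[150:330,200:440]
cv2.imwrite('pics/c7.png',cv2.resize(a,None,fx=3.3,fy=3.3,interpolation=2))
E
```

```text
clock: 5.3
tool_pos: [0.6216, 0.0182, 0.1272]
tcp_rot: [3.14, 0.002, 0.1]
ft_force: [1.9, -9.7, -6.0]
width: 0.0007
clock: 5.55
tool_pos: [0.6215, 0.0191, 0.1272]
tcp_rot: [3.14, 0.002, 0.1]
ft_force: [2.8, -9.9, -5.7]
width: 0.0002
```

View pics/c7.png

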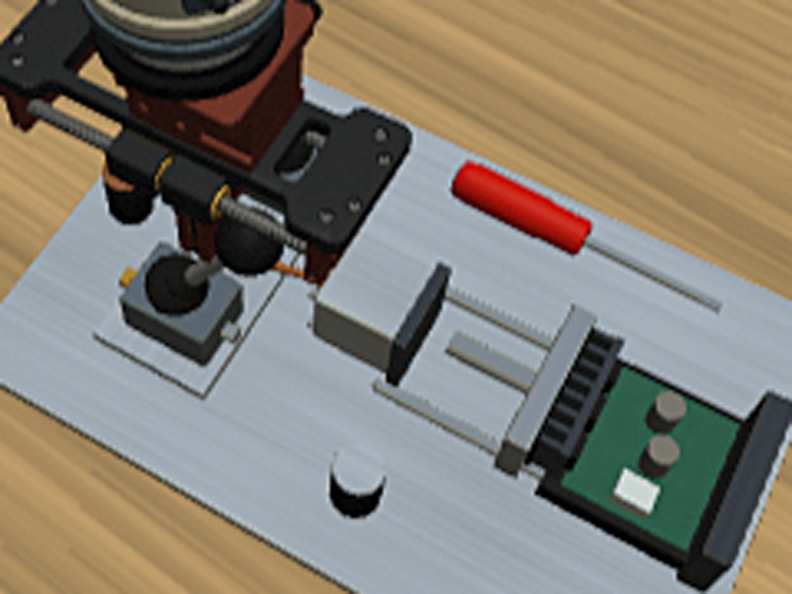

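```bash
python3 - <<'E'
from h import *
H=B-[0,0,.1]+[0,0,.0008]
for t in(0,.4,.45,.48,.5,.52):
  X=H+.1*np.array([0,0,np.cos(t)])+.1*np.sin(t)*p
  print(t,proj('scene5.png',[X])[0])
print(.8*0)
a=cv2.imread('pics/scene5.png')[200:250,250:310]
cv2.imwrite('pics/c8.png',cv2.resize(a,None,fx=12,fy=12,interpolation=2))
E
```

```text
0 [250.83894674 206.95282052]
0.4 [271.65996166 220.15352132]
0.45 [274.12735325 222.06596029]
0.48 [275.57943811 223.23141892]
0.5 [276.53454874 224.01495217]
0.52 [277.47868333 224.80320408]
0.0
```

View pics/c8.png

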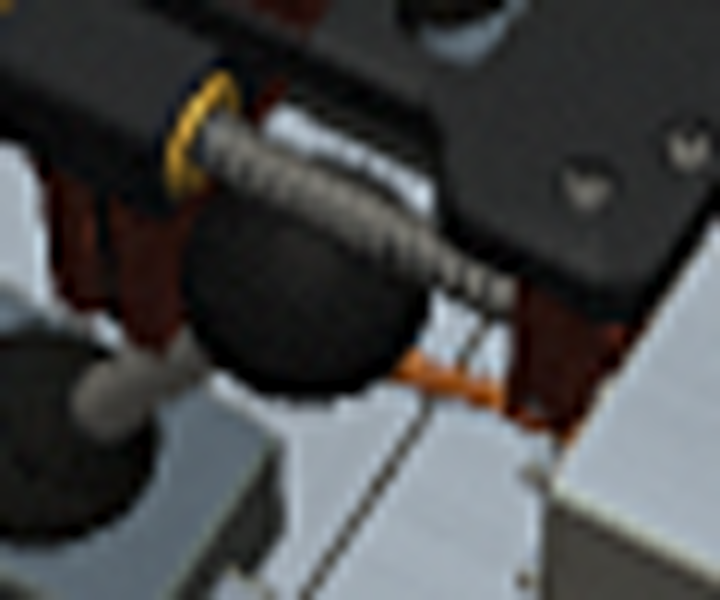

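The ball centre is at about px (275.4,222.9), i.e. about 0.475 rad, so the stop is 2–3 mm further on.

```bash
python3 -m handwheel '[[[0,-0.15,0,0,-1],[0,-0.15,0,0,-1],[0,-0.15,0,0,-1]]]'; python3 -m handwheel '[[[0,-0.1,0,0,-1],[0,-0.1,0,0,-1],[0,-0.1,0,0,-1]]]'; python3 -m handwheel '[[[0,-0.1,0,0,-1],[0,-0.1,0,0,-1],[0,-0.1,0,0,-1]]]'
```

```text
clock: 5.85
tool_pos: [0.6212, 0.0204, 0.1271]
tcp_rot: [3.139, 0.003, 0.1]
ft_force: [1.3, -10.7, -6.9]
width: 0.0006
clock: 6.1
tool_pos: [0.6212, 0.0208, 0.1271]
tcp_rot: [3.139, 0.002, 0.1]
ft_force: [2.1, -14.7, -7.1]
width: 0.0007
clock: 6.35
tool_pos: [0.6212, 0.0209, 0.1271]
tcp_rot: [3.137, 0.002, 0.1]
ft_force: [2.4, -17.0, -7.1]
width: 0.0003
```

The force jumped from 10.7 to 17 N and the TCP stopped advancing, so the lever is on its stop. Holding for 4 s, with a check picture.

```bash

python3 -m handwheel '[[[0,0,0,0,-1],[0,0,0,0,-1],[0,0,0,0,-1],[0,0,0,0,-1],[0,0,0,0,-1],[0,0,0,0,-1],[0,0,0,0,-1],[0,0,0,0,-1],[0,0,0,0,-1],[0,0,0,0,-1],[0,0,0,0,-1],[0,0,0,0,-1]]]'
python3 -m handwheel '[[[0,0,0,0,-1],[0,0,0,0,-1],[0,0,0,0,-1],[0,0,0,0,-1],[0,0,0,0,-1],[0,0,0,0,-1],[0,0,0,0,-1],[0,0,0,0,-1],[0,0,0,0,-1],[0,0,0,0,-1],[0,0,0,0,-1],[0,0,0,0,-1]]]'
python3 -m handwheel '[[[0,0,0,0,-1],[0,0,0,0,-1],[0,0,0,0,-1],[0,0,0,0,-1],[0,0,0,0,-1],[0,0,0,0,-1],[0,0,0,0,-1],[0,0,0,0,-1],[0,0,0,0,-1],[0,0,0,0,-1],[0,0,0,0,-1],[0,0,0,0,-1]]]'
python3 -m handwheel '[[[0,0,0,0,-1],[0,0,0,0,-1],[0,0,0,0,-1],[0,0,0,0,-1],[0,0,0,0,-1],[0,0,0,0,-1],[0,0,0,0,-1]]]'
python3 - <<'E'
from h import *
grab('scene','scene6.png')
a=cv2.imread('pics/scene6.png')[150:330,200:440]
cv2.imwrite('pics/c9.png',cv2.resize(a,None,fx=3.3,fy=3.3,interpolation=2))
E
```

```text
clock: 7.35
tool_pos: [0.6212, 0.0209, 0.1271]
tcp_rot: [3.137, 0.002, 0.1]
ft_force: [2.5, -17.9, -7.1]
width: 0.0005
clock: 8.35
tool_pos: [0.6212, 0.0209, 0.1271]
tcp_rot: [3.137, 0.002, 0.1]
ft_force: [2.9, -17.6, -7.0]
width: 0.0004
clock: 9.35
tool_pos: [0.6212, 0.0209, 0.1271]
tcp_rot: [3.137, 0.002, 0.1]
ft_force: [2.6, -17.3, -6.7]
width: 0.0004
clock: 9.93
tool_pos: [0.6212, 0.0209, 0.1271]
tcp_rot: [3.137, 0.002, 0.1]
ft_force: [2.1, -17.6, -7.1]
width: 0.0002
```

View pics/c9.png

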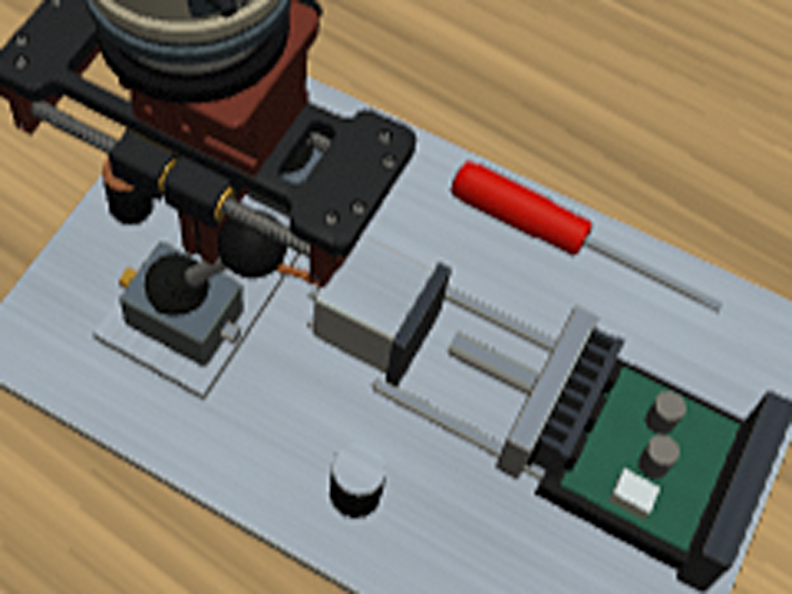

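Ball at about px (276,224) and the jaw face against the heat-sink; held about 3.6 s at the stop. Releasing by backing straight off.

```bash

python3 -m handwheel '[[[0,1,0,0,-1],[0,3,0,0,-1],[0,5,0,0,-1],[0,7.5,0,0,-1],[0,10,0,0,-1],[0,12,0,0,-1],[0,13,0,0,-1],[0,13,0,0,-1]]]'
python3 -m handwheel '[[[0,0,-2,0,-1],[0,0,-5,0,-1],[0,1,-8,0,-1],[0,3,-10,0,-1],[0,5,-10,0,-1],[0,7,-10,0,-1],[0,9,-10,0,-1],[0,10,-10,0,-1],[0,10,-10,0,-1],[0,10,-10,0,-1],[0,10,-10,0,-1],[0,10,-10,0,-1]]]'
python3 -m handwheel '[[[0,0,0,0,-1],[0,0,0,0,-1],[0,0,0,0,-1],[0,0,0,0,-1],[0,0,0,0,-1],[0,0,0,0,-1],[0,0,0,0,-1],[0,0,0,0,-1],[0,0,0,0,-1],[0,0,0,0,-1],[0,0,0,0,-1],[0,0,0,0,-1]]]'
python3 - <<'E'
from h import *
d=grab('scene','scene7.png')
a=cv2.imread('pics/scene7.png')[130:290,180:380]
b=cv2.imread('pics/scene1.png')[130:290,180:380]
cv2.imwrite('pics/c10.png',cv2.resize(a,None,fx=3.75,fy=3.75,interpolation=2))
df=cv2.absdiff(a,b).max(2);print((df>40).sum(),np.argwhere(df>40)[:10])
E
```

```text
clock: 10.65
tool_pos: [0.6348, -0.1066, 0.1283]
tcp_rot: [-3.141, 0.0, 0.097]
ft_force: [-0.9, 0.2, -0.6]
width: 0.0002
clock: 11.65
tool_pos: [0.6448, -0.2035, 0.2285]
tcp_rot: [-3.141, 0.0, 0.101]
ft_force: [-0.3, 0.3, -0.5]
width: 0.0008
clock: 12.65
tool_pos: [0.6448, -0.2049, 0.2287]
tcp_rot: [-3.142, 0.0, 0.1]
ft_force: [0.6, 1.0, 0.5]
width: 0.0008
63 [[66 67]
 [67 67]
 [68 66]
 [69 63]
 [71 61]
 [71 80]
 [72 61]
 [72 80]
 [74 60]
 [74 81]]
```

View pics/c10.png

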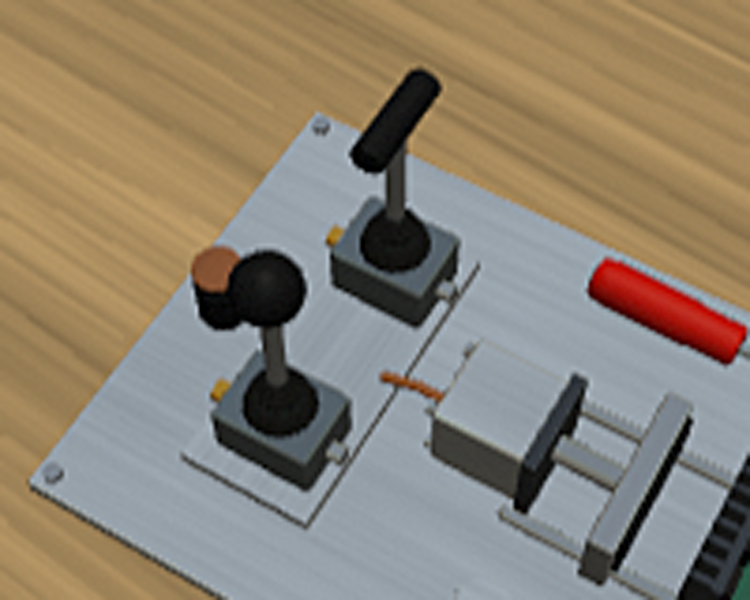

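The ball is at crop (267,288), within half a pixel of where it started. I'll give it another second or two to settle.

```bash

python3 -m handwheel '[[[0,0,0,0,-1],[0,0,0,0,-1],[0,0,0,0,-1],[0,0,0,0,-1],[0,0,0,0,-1],[0,0,0,0,-1],[0,0,0,0,-1],[0,0,0,0,-1],[0,0,0,0,-1],[0,0,0,0,-1],[0,0,0,0,-1],[0,0,0,0,-1]]]'
python3 - <<'E'
from h import *
d=grab('scene','scene8.png')
a=cv2.imread('pics/scene8.png')[130:290,180:380]
b=cv2.imread('pics/scene1.png')[130:290,180:380]
df=cv2.absdiff(a,b).max(2);print((df>40).sum(),(df>20).sum(),df.max())
print(sensors.read_state()['clock'], env.close_job())
E
```

```text
clock: 13.7
tool_pos: [0.6449, -0.2049, 0.2287]
tcp_rot: [3.142, -0.0, 0.1]
ft_force: [-0.4, -0.5, 0.2]
width: 0.0005
63 165 92
the job is handed in; nothing more can be done
13.75 None
```

I pushed the ball-topped lever towards the clamp until it hit its stop, held it there for about 3.6 s, then backed straight off so it could spring back. The job was handed in at 13.75 s.

- **Fully over:** the push force rose from about 10.7 N to 17 N and the fingers stopped advancing. The picture showed the ball at about where 0.5 rad would put it, with the jaw against the heat-sink.
- **Hold:** position and force stayed steady throughout, at 17–18 N.
- **Release:** the wrist force is back to about zero, and the fingers are 0.2 m clear at z 0.23.
- **Final picture:** 2 s after release I saw the ball lever upright, the jaw open, and the crossbar lever and everything else in the crop where they started.

**Disagreements:**
- In the last two pictures, taken 1 s apart, the ball region still differed slightly from the first picture. The offset is about half a pixel, or roughly 0.01 rad, and it did not shrink between the two. I handed in without another look.
- The stop came about 5 mm further on than I had worked out. I went by the force jump instead.

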